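# Put the nail file away and open the polish remover

### The arm

A 6-joint arm with a two-finger parallel gripper is mounted at the origin on the work surface. World frame = base frame: x ahead of the robot, y to its left, z up, the work surface at z = 0. Lengths are in mm, angles in rad, forces in N, time in s.
With the tool pointing down it reaches from about 275 to 1000 mm from the base axis. Payload 8.4 kg.
Tool frame: the origin (TCP) lies midway between the tips of the shut fingers; the grasp point (between the pads) lies 19 mm behind it; z points along the fingers, y is the line along which they close (so a half turn about z gives the same grasp; the last joint's range is limited). The gripper opens to 85 mm and grips with 20 to 120 N. Pads are 22 mm wide; open, the fingers measure 114 mm over their backs; the gripper's body (76 mm by 85 mm) begins 54 mm behind the grasp point. The pads swing forward as they close: fully open they stand 13 mm farther back than shut.
Start: joints at [-1.155, 0.353, 1.633, -0, 1.155, -0.002], TCP at [253.593, -571.243, 231.281] pointing down, gripper open.
Joint ranges: [-2.63, 2.63], [-0.92, 2.1], [0.06, 2.66], [-1.3, 4.44], [0, 2.69], [-3.02, 3.02]. Speed limits (rad/s): [2.22, 2.22, 2.79, 3.14, 3.14, 3.14].

### API

Orientations are given as [roll, pitch, yaw] about the fixed x, y, z axes, in that order (R = Rz(yaw) Ry(pitch) Rx(roll)).
In Python, from rig import monitor, imaging, r gives the robot as it stands.
- The arm moves only by the tool drive_tool, never from a script. Its argument "plan" is a list of rows, each an object of numbers: "x", "y", "z": the shift along the tool's x, y, z in units of 50 mm (1.0 is 50 mm); "ax", "ay", "az": the turn, a rotation vector about the tool's x, y, z in units of 6 degrees (1.0 is 6 degrees); "hand": the finger opening in mm, from 0 to 85.4. In form: [{"x": .., "y": .., "z": .., "ax": .., "ay": .., "az": .., "hand": ..}, ...]. A call has 1 to 8 rows; each row is the pose to reach, as a shift and turn from the pose commanded when the call began, along the tool's axes at that moment; what a row does not reach only later rows make up. A row lasts 1/10 s, in which the tool goes at most 50 mm and 8.59 degrees, less where a joint would pass 70% of its speed; a pose out of reach is approached as far as the arm can. A call with a gripper value outside its range is refused whole. The fingers move at their own pace and stop on an object; "grip_force" is the grip in N (left out, the last holds). Time passes only in rows, so rows that repeat a pose let the fingers close. It gives the time, the measured TCP pose, the force, the opening and the grip force at its end, in the units of the state.
- monitor.sense(): the state, without advancing time (a new reading comes with each control period).
- imaging.grab_frame(name): name is "side" or "top" or "wrist"; returns the picture (420x560x3 uint8, red, green, blue); there is no depth.
- imaging.camera_info(name): a dict with "mtx" (3x3 intrinsics, pixels), "R" (3x3) and "t" (3): a world point X has camera coordinates R X + t. Camera axes: x right, y down, z forward; pixel columns grow to the right and rows downward; lengths in mm; the calibration is good to about 2 mm. The wrist camera is an equidistant fisheye: a pixel r from the principal point sees the ray r / f radians off the axis. A picture is of the moment at which its call begins: read the wrist's pose just before it. camera_info takes no time and is no camera call; for the wrist camera it gives the pose at the moment of the call.
- r.sign_off(): hands the job in; it is judged then, once.
The state is a dict: "clock": time; "qpos": joint angles; "qvel": joint speeds; "joint_efforts": joint torques, N m; "eef_pos": TCP position; "tcp_rot": TCP orientation; "contact_force": force on the tool from outside, world axes, zero at the start; "wrist_torque": the same for the moment, N m; "opening": opening from 0.0 (shut) to 1.0 (fully open); "grasp_force": force on a finger pad.
Only numpy, scipy, OpenCV 4.12 (cv2) and the standard library are available. Lean on these libraries where they do the work, as an engineer would, in place of code of your own. Each camera call takes 0.05 s, during which the arm holds its last target. There are 200 camera calls.

### The job

Get the manicure caddy ready: slide the nail file blade first all the way into the slot of the white caddy and let go of it, then open the polish remover bottle by pressing its child-safe cap down, twisting it counterclockwise (seen from above) while pressed, and lifting it off. Finish while still holding the cap upright in the gripper, straight above the bottle and well clear of it (about 8 cm up); leave the file in its slot and do not disturb the other things on the shelf.

Things in the scene. Friction and masses are not known exactly. Their poses are not given: they have to be found in the camera images.
- file: Loose nail file, about 35 g, lying flat. Bamboo handle 75 long x 26 wide x 12 thick; steel blade 70 x 22 x 4 thick (last 10 narrows to 16 x 3) leaves the handle's end at mid-thickness. Origin: centre of the handle's underside; +x along the file to the blade tip, y across, z up. Handle ends and blade begins at x = +37.5.
- file_grip (a point): Centre of the file's handle, 6 mm above its underside: where to grip it, across the 26 mm width.
- file_tip (a point): Blade tip of the file, 107.5 mm from file_grip along the file's +x.
- caddy: White plastic manicure caddy, fixed: grey base 160 (x) x 210 (y) x 12, origin at the centre of its underside, on the shelf, z up. On its -y half a file dock, 46 wide, 80 long, 48.5 high, axis along caddy x at y -60, its slot open to caddy -x. On its +y half a square well (78 x 78, 55 high) holds the amber bottle (66 diameter, axis at x 0, y +50), which cannot turn or lift.
- slot_mouth (a point): Centre of the slot's mouth, 40 above the caddy's underside (caddy x -75, y -60); axes as the caddy's. The slot runs along caddy +x, 75 deep, 28 wide, 9 high (z 35.5 to 44.5), roofed by two lips 14 apart, seen from above. The thick handle stays out: the file is home when its handle meets the mouth, blade 70 in, file x along caddy +x.
- bottle_neck (a point): Centre of the top of the bottle's neck (under the cap), 118 above the caddy's underside, on the bottle's axis. The wide shoulder of the bottle lies 31 lower, 13 below the closed cap's rim.
- cap: Loose white ribbed safety cap, 60 diameter, 32 high, about 40 g. Origin: centre of its lower rim, z up. Closed: rim 100 and top 132 above the caddy's underside, x axis along caddy x. Lugs inside lock under ledges of the neck. A spring pushes it up with 4 N, plus 0.8 N per mm pressed; it turns only when pressed 6.5 to 9.5 mm down, 8 is good (hard stop at 10).
- cap_top (a point): Centre of the cap's top face, 32 above the cap's origin. Pressed down first, the cap turns only counterclockwise seen from above; turned 45 to 130 degrees from closed (75 is good) it is free and lifts straight off. Not pressed, it does not turn or come off; let up before 45 degrees it locks or catches again.
- compact: Closed chrome powder compact, 72 diameter, 19 high, loose; leave alone. Origin under its centre.
- hairbrush: Bamboo paddle hairbrush lying bristles down, about 210 x 72 x 28, loose; leave alone. Origin near its middle, on the shelf; handle to its -x.
- incense: Black ceramic incense holder, a dish 76 diameter, 26 high, loose; leave alone. Origin under its centre.
- sunglasses: Folded tortoiseshell sunglasses standing on their rims, 140 wide, 44 high, loose; leave alone. Origin under the bridge.
There are look-alikes about, which are no part of the job. Of the things like the cap, leave any that is purple; of the rest the smaller one is meant. There is more than one size of the file; the one meant has the size given above.

How it is judged (in metres and radians):
On the way, in this order (a step that is already met when the one before it is completed fails the run):
1. the file is home in the slot and let go (x of file_tip in the frame of slot_mouth above 0.062 m and y of file_tip in the frame of slot_mouth between -0.006 and 0.006 m and z of file_tip in the frame of slot_mouth between -0.005 and 0.005 m and angle between the x axis of file and the x axis of caddy, either way round below 0.15 rad and contact force between the fingers and file below 0.05 N), for 0.2 s.
2. the closed cap, not yet turned, is pressed down by at least 5.5 mm (z of cap in the frame of caddy below 0.0945 m and angle between the x axis of cap and the x axis of caddy, either way round below 0.25 rad and contact force between the fingers and cap above 0.5 N), for 0.1 s.
3. the cap is twisted past its locks while still down on the neck (z of cap in the frame of caddy below 0.1045 m and angle between the x axis of cap and the x axis of caddy, either way round above 0.65 rad), for 0.05 s.
At the end, for the whole second after the job is handed in: The cap is held still by the fingers, its rim at least 50 mm above its closed height, within 30 mm of the bottle's axis, within 0.25 rad of upright and touching neither bottle nor caddy; the file's blade is at least 62 of its 70 mm inside the slot, not touched by the fingers (all of step 1 and z of cap in the frame of caddy above 0.15 m and horizontal distance between cap and bottle_neck below 0.03 m and angle between cap's own z axis and vertical below 0.25 rad and contact force between the fingers and cap above 1 N and contact force between cap and caddy below 0.05 N and linear speed of cap below 0.03 m/s); the arm keeps its last pose, push and grip.
It fails at once if a bystander (compact, hairbrush, incense holder, sunglasses) is moved by more than 20 mm (distance of any of compact, hairbrush, incense, sunglasses from where it was at the start of the episode above 0.02 m).
It also fails if it takes over 48 s, if anything falls off the work surface, if the arm or the gripper's body presses on something with over 40 N, if the wrist force passes 120 N, or if a joint passes its speed limit or range.

## Working session

There is one attempt and no reset: what is moved stays moved. The work goes in short steps, Python scripts to look and compute and a tool call to move; the robot and the scene stay as the last step left them, time stands still between calls to the robot, and variables do not carry over. Pictures are saved under pics/ and viewed, at most 10 in all, crops included, and the job is handed in when it is done.

Besides the shell and the picture viewer there is one more tool, called after "Emit:" as name(argument=value, ...) on one line, values as JSON. drive_tool: Moves the arm, as the interface text tells. Its arguments: {"type":"object","properties":{"plan":{"type":"array","items":{"type":"object","properties":{"x":{"type":"number"},"y":{"type":"number"},"z":{"type":"number"},"ax":{"type":"number"},"ay":{"type":"number"},"az":{"type":"number"},"hand":{"type":"number"}}}},"grip_force":{"type":"number"}},"required":["plan"]}

```bash
mkdir -p pics; ls; python3 - <<'E'
from rig import monitor, imaging, r
import cv2,numpy as np
for n in ["top","side"]:
    im=imaging.grab_frame(n); cv2.imwrite(f"pics/{n}0.png",cv2.cvtColor(im,cv2.COLOR_RGB2BGR))
    c=imaging.camera_info(n); print(n,c["mtx"].tolist(),np.round(c["R"],3).tolist(),(-c["R"].T@c["t"]).round(1))
print(monitor.sense())
E
```

```text
pics
top [[431.22510337982015, 0.0, 278.40628957590246], [0.0, 431.22510337982015, 216.884339485149], [0.0, 0.0, 1.0]] [[0.006, -1.0, 0.002], [-0.996, -0.006, -0.086], [0.086, -0.002, -0.996]] [ 416.5   14.4 1205.8]
side [[535.2725752461878, 0.0, 262.41741633027067], [0.0, 535.2725752461878, 208.2981668114799], [0.0, 0.0, 1.0]] [[-0.811, -0.585, 0.016], [-0.46, 0.621, -0.634], [0.361, -0.522, -0.773]] [ -26.2  770.1 1202.2]
{'clock': 0.1, 'qpos': array([-1.15536852e+00,  3.53624028e-01,  1.63407207e+00, -4.18794264e-05,
        1.15519916e+00, -2.39256363e-03]), 'qvel': array([-0.00058567, -0.00202158, -0.00220015,  0.00048781,  0.00028634,
       -0.00138127]), 'joint_efforts': array([-7.67926231e-04, -6.06357193e+01, -3.42819786e+01, -3.58439968e-05,
        3.85725492e-03,  2.94187680e-05]), 'eef_pos': array([ 253.42153366, -570.83796214,  230.60329654]), 'tcp_rot': array([-3.14028996e+00,  3.51757197e-05,  4.17837330e-01]), 'contact_force': array([ 0.96063568, -0.41301082,  0.86680541]), 'wrist_torque': array([-0.00168929, -0.01076147,  0.0515833 ]), 'grasp_force': 0.0, 'opening': 1.0050485201519144}
```

View pics/top0.png

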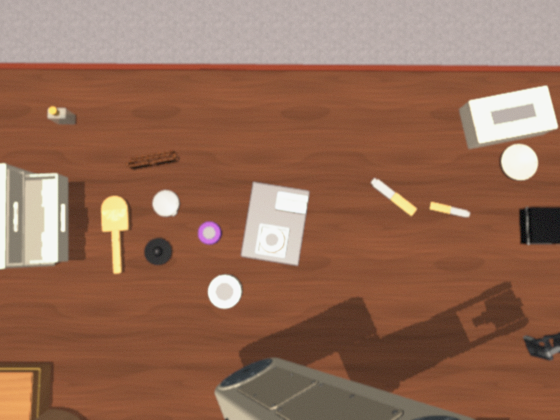

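View pics/side0.png

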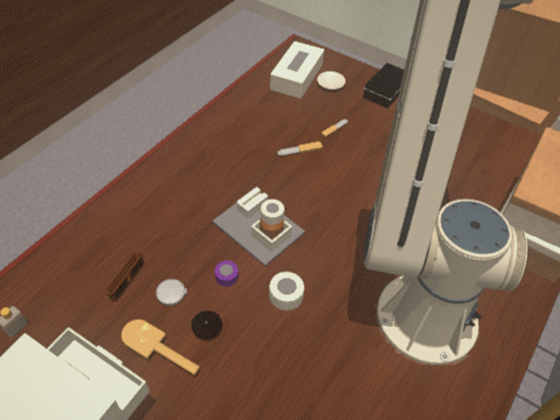

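The top view shows these possible mix-ups:
- **Files:** the larger one at (393,196) is about 53 px, or 148 mm, and is the one meant. The smaller one at (449,209) is about 110 mm.
- **Caps:** the one on the bottle at (272,240) is meant. The bigger white one at (224,291) and the purple one at (209,233) are not.
- **Caddy:** centred near (276,224), with the dock at (291,202) and its slot opening to the right (world −y).

The side view agrees with this.

```bash
cat > h.py <<'E'
from rig import monitor, imaging, r
import cv2,numpy as np
from scipy.spatial.transform import Rotation as Ro
def ray(c,uv,fish=False):
    K=c["mtx"]; d=(np.atleast_2d(uv)-K[:2,2])/[K[0,0],K[1,1]]
    if fish:
        t=np.linalg.norm(d,axis=1,keepdims=True)+1e-9
        v=np.hstack([d/t*np.sin(t),np.cos(t)])
    else: v=np.hstack([d,np.ones((len(d),1))])
    return -c["R"].T@c["t"], v@c["R"]
def onplane(c,uv,z,fish=False):
    o,v=ray(c,uv,fish); return o+v*((z-o[2])/v[:,2:])
def project(c,X,fish=False):
    p=np.atleast_2d(X)@c["R"].T+c["t"]; K=c["mtx"]
    if fish:
        rr=np.linalg.norm(p[:,:2],axis=1,keepdims=True); d=p[:,:2]/rr*np.arctan2(rr,p[:,2:])
    else: d=p[:,:2]/p[:,2:]
    return d*[K[0,0],K[1,1]]+K[:2,2]
def togo(P,Rt=None):
    """tool-axis shift (units) to world TCP point P, from the measured pose"""
    s=monitor.sense(); R=Ro.from_euler('xyz',s["tcp_rot"])
    return (R.inv().apply(np.array(P)-s["eef_pos"])/50).round(3)
def grab(n,name):
    c=imaging.camera_info(n); im=imaging.grab_frame(n); cv2.imwrite(f"pics/{name}.png",im[:,:,::-1]); return c,im
E
python3 - <<'E'
from h import *
c=imaging.camera_info("top"); im=cv2.imread("pics/top0.png"); hsv=cv2.cvtColor(im,cv2.COLOR_BGR2HSV)
def pr(n,p): print(n,p.round(1).tolist())
# file
roi=np.s_[170:225,360:475]
for y,x in [(187,383),(202,402),(209,440),(211,460),(190,250),(200,290),(240,270),(150,330)]: print((x,y),hsv[y,x])
crop=cv2.resize(im[160:280,220:480],None,fx=3,fy=3,interpolation=cv2.INTER_CUBIC); cv2.imwrite("pics/crop0.png",crop)
for n,uv,z in [("tip",(373,181),6),("end",(414,213),12),("dock",(291,202),48),("cap",(272,240),132)]: pr(n,onplane(c,uv,z))
E
```

```text
(383, 187) [ 20   9 243]
(402, 202) [ 26  96 246]
(440, 209) [ 25 100 247]
(460, 211) [ 20  13 239]
(250, 190) [  9 128 138]
(290, 200) [ 40   3 246]
(270, 240) [ 18  20 221]
(330, 150) [ 10 147 142]
tip [[623.4, -253.6, 6.0]]
end [[533.0, -365.2, 12.0]]
dock [[557.5, -21.6, 48.0]]
cap [[451.8, 28.0, 132.0]]
```

View pics/crop0.png

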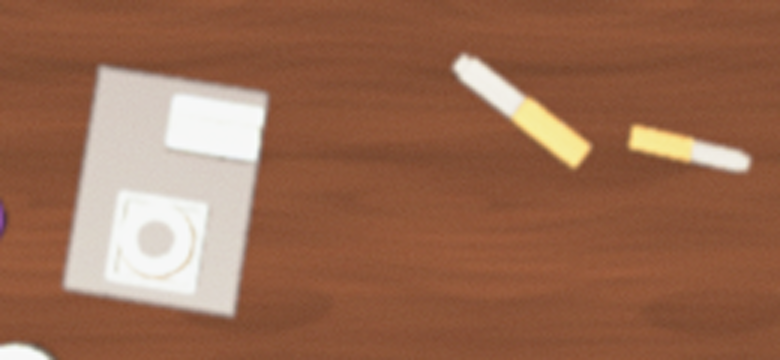

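The crop confirms it: the long file's tip is at crop (460,62) and its handle end at (582,155), with the short file at (690,150). The dock is at (215,128) and the capped bottle at (155,240).

```bash
python3 - <<'E'
from h import *
c=imaging.camera_info("top"); im=cv2.imread("pics/top0.png"); hsv=cv2.cvtColor(im,cv2.COLOR_BGR2HSV)
H,S,V=cv2.split(hsv)
def rect(mask,box,z):
    m=np.zeros_like(V); x0,y0,x1,y1=box; m[y0:y1,x0:x1]=mask[y0:y1,x0:x1]*255
    ct=max(cv2.findContours(m,0,2)[0],key=cv2.contourArea)
    w=onplane(c,ct[:,0,:].astype(float),z)[:,:2].astype(np.float32)
    return cv2.minAreaRect(w)
fh=rect(((H>15)&(S>60)&(V>180)).astype(np.uint8),(360,170,424,225),9); print("handle",fh)
ff=rect((((H>15)&(V>170))|(S<60)).astype(np.uint8),(360,170,424,225),8); print("file",ff)
base=rect((S<70).astype(np.uint8),(236,175,320,272),12); print("base",base)
dock=rect(((S<16)&(V>235)).astype(np.uint8),(270,188,312,216),48.5); print("dock",dock)
print(togo([579,-309,120]))
E
```

```text
handle ((558.5111083984375, -336.9825744628906), (76.03297424316406, 29.18893051147461), 51.42163848876953)
file ((581.1009521484375, -308.9451904296875), (148.41766357421875, 29.41292953491211), 51.42166519165039)
base ((502.89569091796875, 21.817604064941406), (162.06166076660156, 212.12771606445312), 81.20836639404297)
dock ((557.6524658203125, -21.65497589111328), (80.93122100830078, 46.984046936035156), 80.79491424560547)
[ 8.076 -2.141  2.215]
```

Emit:
drive_tool(plan=[{"x": 0.9,"y": -0.22,"z": 0.3,"az": -0.6,"hand": 60},{"x": 1.8,"y": -0.44,"z": 0.6,"az": -1.2,"hand": 60},{"x": 2.7,"y": -0.66,"z": 0.9,"az": -1.8,"hand": 60},{"x": 3.6,"y": -0.88,"z": 1.2,"az": -2.4,"hand": 60},{"x": 4.6,"y": -1.1,"z": 1.6,"az": -3,"hand": 60},{"x": 5.6,"y": -1.34,"z": 2,"az": -3.6,"hand": 60},{"x": 6.5,"y": -1.57,"z": 2.3,"az": -4.1,"hand": 60},{"x": 7.48,"y": -1.8,"z": 2.61,"az": -4.58,"hand": 60}])

```text
invalid input
```

Emit:
drive_tool(plan=[{"hand": 50},{"hand": 50},{"hand": 50}])

```text
invalid input
```

```bash
python3 - <<'E'
from h import *
print(monitor.sense()["eef_pos"],monitor.sense()["tcp_rot"])
c,im=grab("wrist","w1"); print(c["mtx"][0,0],c["mtx"][:2,2], -c["R"].T@c["t"])
print(project(c,[[558.5,-337,12],[558.5+107.5*.624,-337+107.5*.782,6]],True), togo([558.5,-337,3]))
E
```

```text
[ 253.42153366 -570.83796214  230.60329654] [-3.14028996e+00  3.51757197e-05  4.17837330e-01]
325.19226210127806 [274.64731004 212.51675309] [ 326.63967652 -537.79673899  373.95859957]
[[ 201.63593059 -109.73884732]
 [ 171.79579834 -147.47139586]] [ 7.475 -1.796  4.557]
```

View pics/w1.png

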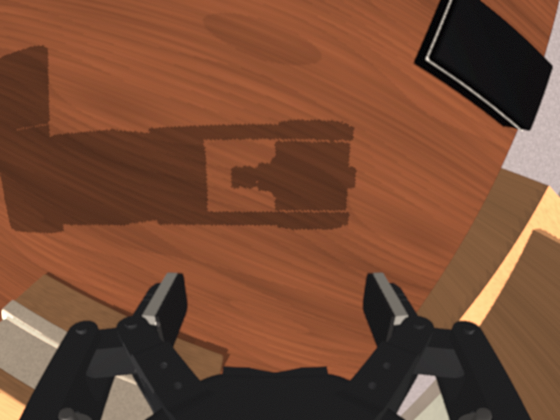

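The wrist picture is from the start pose because the moves were refused. It shows only the arm's shadow, with the fingertips at about (180,280) and (372,280). I'll resend the move with every key filled in.

Emit:
drive_tool(plan=[{"x": 0.9,"y": -0.22,"z": 0.3,"ax": 0,"ay": 0,"az": -0.6,"hand": 60},{"x": 1.8,"y": -0.44,"z": 0.6,"ax": 0,"ay": 0,"az": -1.2,"hand": 60},{"x": 2.7,"y": -0.66,"z": 0.9,"ax": 0,"ay": 0,"az": -1.8,"hand": 60},{"x": 3.6,"y": -0.88,"z": 1.2,"ax": 0,"ay": 0,"az": -2.4,"hand": 60},{"x": 4.6,"y": -1.1,"z": 1.6,"ax": 0,"ay": 0,"az": -3,"hand": 60},{"x": 5.6,"y": -1.34,"z": 2,"ax": 0,"ay": 0,"az": -3.6,"hand": 60},{"x": 6.5,"y": -1.57,"z": 2.3,"ax": 0,"ay": 0,"az": -4.1,"hand": 60},{"x": 7.48,"y": -1.8,"z": 2.61,"ax": 0,"ay": 0,"az": -4.58,"hand": 60}], grip_force=40)

```text
clock: 0.95
eef_pos: [551.1, -342.4, 103.2]
tcp_rot: [-3.141, 0.0, 0.899]
contact_force: [0.2, -1.2, 0.6]
opening: 0.703
grasp_force: 0.0
```

Emit:
drive_tool(plan=[{"x": 0,"y": 0,"z": 0,"ax": 0,"ay": 0,"az": 0,"hand": 50},{"x": 0,"y": 0,"z": 0,"ax": 0,"ay": 0,"az": 0,"hand": 50},{"x": 0,"y": 0,"z": 0,"ax": 0,"ay": 0,"az": 0,"hand": 50}])

```text
clock: 1.25
eef_pos: [549.5, -344.3, 104.2]
tcp_rot: [-3.141, 0.0, 0.897]
contact_force: [-0.1, 0.5, -0.9]
opening: 0.586
grasp_force: 0.0
```

```bash
python3 - <<'E'
from h import *
print(monitor.sense()["eef_pos"],monitor.sense()["tcp_rot"])
c,im=grab("wrist","w2")
print(project(c,[[558.5,-337,12],[558.5+107.5*.624,-337+107.5*.782,6]],True), togo([558.5,-337,3]))
hsv=cv2.cvtColor(im,cv2.COLOR_RGB2HSV);H,S,V=cv2.split(hsv)
m=((H>17)&(S>50)&(V>150)).astype(np.uint8)
for ct in cv2.findContours(m,0,2)[0]:
    if cv2.contourArea(ct)>200:
        w=onplane(c,ct[:,0].astype(float),12,True)[:,:2].astype(np.float32); print(ct.mean((0,1)),cv2.minAreaRect(w))
E
```

```text
[ 549.53101618 -344.32171327  104.24498881] [-3.14123182e+00  2.99848955e-04  8.96904004e-01]
[[279.66634847 200.44371939]
 [279.76434987  56.36146567]] [0.235 0.045 2.031]
```

View pics/w2.png

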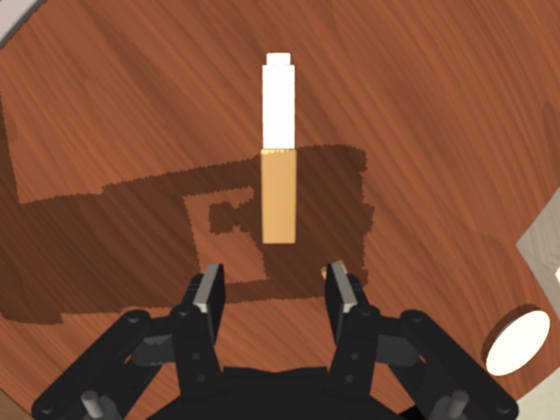

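The wrist view shows the long file lined up with the tool, with its handle centre at (279,197), where I predicted it. The small file peeks out at (335,268), clear of the fingers. I'll go down and grip.

Emit:
drive_tool(plan=[{"x": 0.12,"y": 0.02,"z": 0.6,"ax": 0,"ay": 0,"az": 0,"hand": 50},{"x": 0.23,"y": 0.04,"z": 1.2,"ax": 0,"ay": 0,"az": 0,"hand": 50},{"x": 0.235,"y": 0.045,"z": 1.7,"ax": 0,"ay": 0,"az": 0,"hand": 50},{"x": 0.235,"y": 0.045,"z": 1.95,"ax": 0,"ay": 0,"az": 0,"hand": 50},{"x": 0.235,"y": 0.045,"z": 2.02,"ax": 0,"ay": 0,"az": 0,"hand": 50},{"x": 0.235,"y": 0.045,"z": 2.02,"ax": 0,"ay": 0,"az": 0,"hand": 50}])

```text
clock: 1.9
eef_pos: [559.0, -336.9, 3.7]
tcp_rot: [3.141, -0.0, 0.896]
contact_force: [-0.5, 1.3, 0.3]
opening: 0.589
grasp_force: 0.0
```

Emit:
drive_tool(plan=[{"x": 0,"y": 0,"z": 0,"ax": 0,"ay": 0,"az": 0,"hand": 15},{"x": 0,"y": 0,"z": 0,"ax": 0,"ay": 0,"az": 0,"hand": 15},{"x": 0,"y": 0,"z": 0,"ax": 0,"ay": 0,"az": 0,"hand": 15},{"x": 0,"y": 0,"z": 0,"ax": 0,"ay": 0,"az": 0,"hand": 15},{"x": 0,"y": 0,"z": 0,"ax": 0,"ay": 0,"az": 0,"hand": 15},{"x": 0,"y": 0,"z": 0,"ax": 0,"ay": 0,"az": 0,"hand": 15}])

```text
clock: 2.5
eef_pos: [560.1, -336.9, 4.8]
tcp_rot: [3.139, -0.0, 0.898]
contact_force: [-1.2, -0.4, 6.0]
opening: 0.284
grasp_force: 39.9
```

Emit:
drive_tool(plan=[{"x": 0,"y": 0,"z": -0.4,"ax": 0,"ay": 0,"az": 0,"hand": 15},{"x": 0.2,"y": -0.25,"z": -0.75,"ax": 0,"ay": 0,"az": -0.7,"hand": 15},{"x": 0.6,"y": -0.7,"z": -0.75,"ax": 0,"ay": 0,"az": -1.7,"hand": 15},{"x": 1.0,"y": -1.2,"z": -0.75,"ax": 0,"ay": 0,"az": -2.7,"hand": 15},{"x": 1.5,"y": -1.7,"z": -0.75,"ax": 0,"ay": 0,"az": -3.7,"hand": 15},{"x": 1.9,"y": -2.2,"z": -0.75,"ax": 0,"ay": 0,"az": -4.6,"hand": 15},{"x": 2.05,"y": -2.36,"z": -0.75,"ax": 0,"ay": 0,"az": -4.97,"hand": 15},{"x": 2.05,"y": -2.36,"z": -0.75,"ax": 0,"ay": 0,"az": -4.97,"hand": 15}])

```text
clock: 3.3
eef_pos: [531.0, -181.4, 41.2]
tcp_rot: [3.141, 0.0, 1.42]
contact_force: [-0.0, -0.1, 0.5]
opening: 0.286
grasp_force: 39.5
```

Emit:
drive_tool(plan=[{"x": 0,"y": 0,"z": 0,"ax": 0,"ay": 0,"az": 0,"hand": 15},{"x": 0,"y": 0,"z": 0,"ax": 0,"ay": 0,"az": 0,"hand": 15}])

```text
clock: 3.5
eef_pos: [531.6, -183.7, 41.0]
tcp_rot: [3.14, 0.0, 1.416]
contact_force: [0.2, 0.1, -0.5]
opening: 0.285
grasp_force: 39.5
```

```bash
python3 - <<'E'
from h import *
s=monitor.sense();print(s["eef_pos"],s["tcp_rot"],s["qpos"].round(2))
c,im=grab("wrist","w3"); cs,si=grab("side","s3")
a=np.deg2rad(81.2);ex=np.array([np.cos(a),np.sin(a),0]);ey=np.array([-ex[1],ex[0],0]);C=np.array([502.9,21.8,0])
mouth=C-75*ex-60*ey+[0,0,40]
corn=[mouth+ey*y+[0,0,8.5] for y in(-23,23)]
print("mouth",mouth,"px",project(c,[mouth]+corn,True).round(), "side",project(cs,[mouth]+corn).round())
p=s["eef_pos"]; tip=np.array([p[0],p[1],40])+107.5*ex; print("tip px exp",project(c,tip,True),project(cs,tip))
x,y=project(cs,mouth)[0].astype(int)
A=cv2.resize(si[y-45:y+45,x-60:x+60,::-1],(640,480),interpolation=cv2.INTER_CUBIC)
cv2.imwrite("pics/v3.png",np.vstack([np.hstack([cv2.resize(A,(400,300)),cv2.resize(im[:,:,::-1],(400,300))])]))
E
```

```text
[ 531.58776178 -183.69770506   40.98913892] [3.14045847e+00 3.99959705e-04 1.41585606e+00] [-0.34  0.51  1.9  -0.    0.73 -0.18]
mouth [550.71976517 -61.49627879  40.        ] px [[279.  15.]
 [334.  12.]
 [223.  11.]] side [[262. 193.]
 [257. 187.]
 [268. 195.]]
tip px exp [[278.1940521   49.53276242]] [[266.39163219 189.83351683]]
```

View pics/v3.png

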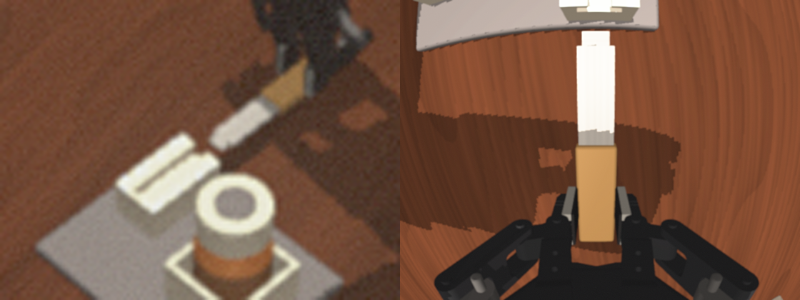

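The file points straight at the slot. In the wrist half the dock mouth spans columns 224–336, and the tip is at about (273,42), roughly 2 mm left of the mouth's centre. I'll measure this more finely.

```bash
python3 - <<'E'
from h import *
c=imaging.camera_info("wrist"); im=cv2.imread("pics/w3.png"); hsv=cv2.cvtColor(im,cv2.COLOR_BGR2HSV);H,S,V=cv2.split(hsv)
def span(row,m):
    x=np.where(m[row,240:310])[0]+240; return x.min(),x.max()+1
a=np.deg2rad(81.2);ex=np.array([np.cos(a),np.sin(a),0]);ey=np.array([-ex[1],ex[0],0]);C=np.array([502.9,21.8,0]);M=C-75*ex-60*ey
s=monitor.sense();g=s["eef_pos"]-M;print("tcp in mouth frame",g@ex,g@ey)
for row,m,z in [(48,V>200,42),(60,V>200,42),(90,V>200,42),(120,V>200,42),(150,V>200,42),(180,V>200,42),(215,(H>10)&(S>60)&(V>110),46),(230,(H>10)&(S>60)&(V>110),46),(240,(H>10)&(S>60)&(V>110),46)]:
    l,r_=span(row,m); w=onplane(c,[[l,row],[r_,row]],z,True)-M
    print(row,l,r_,"x",(w@ex).round(1),"y",(w@ey).round(1),"width",np.ptp(w@ey).round(1))
col=V[:,274].astype(int); print([ (i,col[i]) for i in range(0,60,2)])
S_=S[:,274].astype(int); print([(i,S_[i]) for i in range(195,215)])
print([(i,V[4,i]) for i in range(215,345,3)])
E
```

```text
tcp in mouth frame -123.60463779622941 0.5950729584281315
48 254 294 x [-15.7 -15.7] y [10.9 -6.1] width 17.0
60 255 294 x [-21.1 -21.1] y [10.5 -6.1] width 16.6
90 247 301 x [-34.3 -34.3] y [14.  -9.1] width 23.1
120 248 301 x [-47.5 -47.5] y [13.7 -9.2] width 22.9
150 248 301 x [-60.7 -60.7] y [13.9 -9.3] width 23.3
180 249 300 x [-74.3 -74.3] y [13.7 -9.1] width 22.9
215 245 304 x [-89.5 -89.5] y [ 15.6 -10.9] width 26.6
230 246 304 x [-96.7 -96.8] y [ 15.4 -11.1] width 26.6
240 246 303 x [-101.7 -101.8] y [ 15.6 -10.8] width 26.4
[(0, np.int64(254)), (2, np.int64(254)), (4, np.int64(254)), (6, np.int64(254)), (8, np.int64(254)), (10, np.int64(254)), (12, np.int64(254)), (14, np.int64(255)), (16, np.int64(219)), (18, np.int64(130)), (20, np.int64(134)), (22, np.int64(133)), (24, np.int64(133)), (26, np.int64(135)), (28, np.int64(125)), (30, np.int64(150)), (32, np.int64(193)), (34, np.int64(168)), (36, np.int64(131)), (38, np.int64(84)), (40, np.int64(76)), (42, np.int64(102)), (44, np.int64(255)), (46, np.int64(254)), (48, np.int64(253)), (50, np.int64(253)), (52, np.int64(253)),
[... 764 characters left out ...]
1, np.uint8(254)), (254, np.uint8(254)), (257, np.uint8(254)), (260, np.uint8(255)), (263, np.uint8(229)), (266, np.uint8(255)), (269, np.uint8(254)), (272, np.uint8(254)), (275, np.uint8(254)), (278, np.uint8(254)), (281, np.uint8(254)), (284, np.uint8(254)), (287, np.uint8(254)), (290, np.uint8(254)), (293, np.uint8(254)), (296, np.uint8(249)), (299, np.uint8(254)), (302, np.uint8(254)), (305, np.uint8(254)), (308, np.uint8(254)), (311, np.uint8(254)), (314, np.uint8(254)), (317, np.uint8(254)), (320, np.uint8(254)), (323, np.uint8(254)), (326, np.uint8(254)), (329, np.uint8(254)), (332, np.uint8(254)), (335, np.uint8(243)), (338, np.uint8(201)), (341, np.uint8(201)), (344, np.uint8(202))]
```

Emit:
drive_tool(plan=[{"x": 0,"y": 0.025,"z": 0.02,"ax": 0,"ay": 0,"az": 0,"hand": 15},{"x": 0,"y": 0.05,"z": 0.04,"ax": 0,"ay": 0,"az": 0,"hand": 15},{"x": 0,"y": 0.05,"z": 0.04,"ax": 0,"ay": 0,"az": 0,"hand": 15},{"x": 0.15,"y": 0.05,"z": 0.04,"ax": 0,"ay": 0,"az": 0,"hand": 15},{"x": 0.3,"y": 0.05,"z": 0.04,"ax": 0,"ay": 0,"az": 0,"hand": 15},{"x": 0.45,"y": 0.05,"z": 0.04,"ax": 0,"ay": 0,"az": 0,"hand": 15},{"x": 0.6,"y": 0.05,"z": 0.04,"ax": 0,"ay": 0,"az": 0,"hand": 15},{"x": 0.6,"y": 0.05,"z": 0.04,"ax": 0,"ay": 0,"az": 0,"hand": 15}])

```text
clock: 4.4
eef_pos: [538.1, -152.0, 38.8]
tcp_rot: [-3.142, -0.0, 1.419]
contact_force: [0.4, 0.3, -1.0]
opening: 0.285
grasp_force: 39.5
```

```bash
python3 - <<'E'
from h import *
s=monitor.sense();print(s["eef_pos"],s["contact_force"],s["wrist_torque"])
c,im=grab("wrist","w4")
cv2.imwrite("pics/v4.png",cv2.resize(im[0:250,150:410,::-1],(620,596),interpolation=cv2.INTER_CUBIC))
E
```

```text
[ 538.05930249 -151.9580648    38.77600448] [ 0.44483056  0.26076236 -1.030049  ] [ 0.00737048  0.01023162 -0.0469768 ]
```

View pics/v4.png

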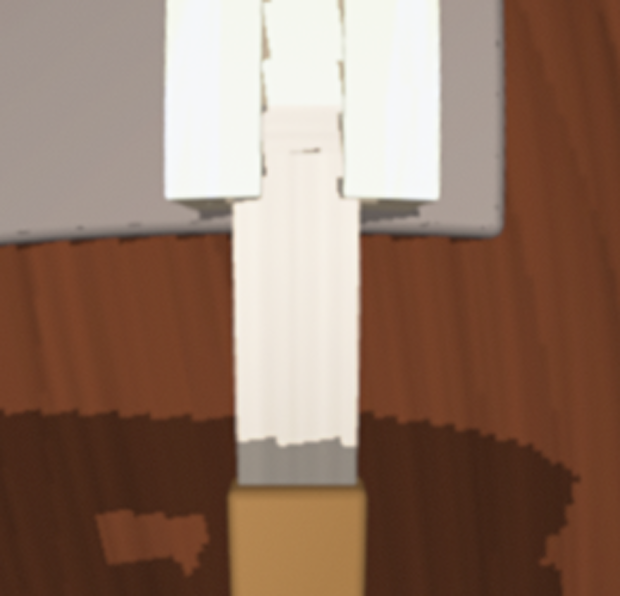

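The tip is inside the slot beneath the lips (picture rows 105–200). The blade sits about 1 mm left of the dock's centre, with blade column 295 against dock column 302. I'll nudge it and push on.

Emit:
drive_tool(plan=[{"x": 0.12,"y": 0.02,"z": 0,"ax": 0,"ay": 0,"az": 0,"hand": 15},{"x": 0.3,"y": 0.02,"z": 0,"ax": 0,"ay": 0,"az": 0,"hand": 15},{"x": 0.48,"y": 0.02,"z": 0,"ax": 0,"ay": 0,"az": 0,"hand": 15},{"x": 0.66,"y": 0.02,"z": 0,"ax": 0,"ay": 0,"az": 0,"hand": 15},{"x": 0.84,"y": 0.02,"z": 0,"ax": 0,"ay": 0,"az": 0,"hand": 15},{"x": 0.96,"y": 0.02,"z": 0,"ax": 0,"ay": 0,"az": 0,"hand": 15},{"x": 1.0,"y": 0.02,"z": 0,"ax": 0,"ay": 0,"az": 0,"hand": 15},{"x": 1.0,"y": 0.02,"z": 0,"ax": 0,"ay": 0,"az": 0,"hand": 15}])

```text
clock: 5.25
eef_pos: [546.6, -103.6, 38.7]
tcp_rot: [3.142, 0.0, 1.418]
contact_force: [-0.2, -0.3, -0.3]
opening: 0.291
grasp_force: 39.5
```

Emit:
drive_tool(plan=[{"x": 0.02,"y": 0,"z": 0,"ax": 0,"ay": 0,"az": 0,"hand": 15},{"x": 0.03,"y": 0,"z": 0,"ax": 0,"ay": 0,"az": 0,"hand": 15},{"x": 0.03,"y": 0,"z": 0,"ax": 0,"ay": 0,"az": 0,"hand": 15}])

```text
clock: 5.55
eef_pos: [546.7, -102.6, 38.7]
tcp_rot: [-3.141, -0.0, 1.418]
contact_force: [-0.3, 0.3, -0.8]
opening: 0.29
grasp_force: 39.5
```

Emit:
drive_tool(plan=[{"x": 0.03,"y": 0,"z": 0,"ax": 0,"ay": 0,"az": 0,"hand": 15},{"x": 0.05,"y": 0,"z": 0,"ax": 0,"ay": 0,"az": 0,"hand": 15},{"x": 0.05,"y": 0,"z": 0,"ax": 0,"ay": 0,"az": 0,"hand": 15}])

```text
clock: 5.85
eef_pos: [547.1, -100.0, 38.8]
tcp_rot: [3.142, 0.0, 1.418]
contact_force: [-0.2, -1.0, -0.2]
opening: 0.286
grasp_force: 39.5
```

Emit:
drive_tool(plan=[{"x": 0.02,"y": 0,"z": 0,"ax": 0,"ay": 0,"az": 0,"hand": 15},{"x": 0.03,"y": 0,"z": 0,"ax": 0,"ay": 0,"az": 0,"hand": 15},{"x": 0.03,"y": 0,"z": 0,"ax": 0,"ay": 0,"az": 0,"hand": 15}])

```text
clock: 6.15
eef_pos: [547.2, -99.8, 38.8]
tcp_rot: [3.142, 0.002, 1.419]
contact_force: [-1.4, -10.5, 0.6]
opening: 0.29
grasp_force: 39.6
```

The 10 N contact means the handle has met the mouth. I'll release and rise.

Emit:
drive_tool(plan=[{"x": -0.02,"y": 0,"z": 0,"ax": 0,"ay": 0,"az": 0,"hand": 50},{"x": -0.02,"y": 0,"z": 0,"ax": 0,"ay": 0,"az": 0,"hand": 50},{"x": -0.02,"y": 0,"z": 0,"ax": 0,"ay": 0,"az": 0,"hand": 50},{"x": -0.02,"y": 0,"z": 0,"ax": 0,"ay": 0,"az": 0,"hand": 50},{"x": -0.02,"y": 0,"z": -0.3,"ax": 0,"ay": 0,"az": 0,"hand": 50},{"x": -0.02,"y": 0,"z": -1,"ax": 0,"ay": 0,"az": 0,"hand": 60},{"x": -0.02,"y": 0,"z": -2,"ax": 0,"ay": 0,"az": 0,"hand": 85},{"x": -0.02,"y": 0,"z": -2.8,"ax": 0,"ay": 0,"az": 0,"hand": 85}])

```text
clock: 6.95
eef_pos: [547.4, -99.4, 182.0]
tcp_rot: [3.14, -0.0, 1.418]
contact_force: [1.1, -0.2, 0.3]
opening: 0.987
grasp_force: 0.0
```

Emit:
drive_tool(plan=[{"x": 0,"y": 0,"z": -0.6,"ax": 0,"ay": 0,"az": 0,"hand": 85},{"x": 0,"y": 0,"z": -0.6,"ax": 0,"ay": 0,"az": 0,"hand": 85},{"x": 0,"y": 0,"z": -0.6,"ax": 0,"ay": 0,"az": 0,"hand": 85}])

```text
clock: 7.25
eef_pos: [547.5, -99.4, 210.1]
tcp_rot: [3.139, 0.0, 1.418]
contact_force: [-1.0, 0.2, -0.2]
opening: 1.0
grasp_force: 0.0
```

```bash
python3 - <<'E'
from h import *
s=monitor.sense();print(s["eef_pos"],s["tcp_rot"])
c,im=grab("wrist","w5"); cs,si=grab("side","s5"); ct,ti=grab("top","t5")
np.savez("w5.npz",mtx=c["mtx"],R=c["R"],t=c["t"])
a=np.deg2rad(81.2);ex=np.array([np.cos(a),np.sin(a),0]);ey=np.array([-ex[1],ex[0],0]);C=np.array([502.9,21.8,0])
cap=C+50*ey+[0,0,132]; print(cap,"wrist",project(c,cap,True),"side",project(cs,cap),"top",project(ct,cap))
A=cv2.resize(si[150:270,190:350,::-1],(400,300),interpolation=cv2.INTER_CUBIC)
cv2.imwrite("pics/v5.png",np.hstack([A,cv2.resize(im[:,:,::-1],(400,300))]))
E
```

```text
[547.46872593 -99.40419612 210.12678155] [3.13935899e+00 4.18534138e-06 1.41796691e+00]
[453.48858093  29.44929181 132.        ] wrist [[119.46414959  72.54260174]] side [[272.8771262  207.58676538]] top [[271.40679853 239.30869482]]
```

View pics/v5.png

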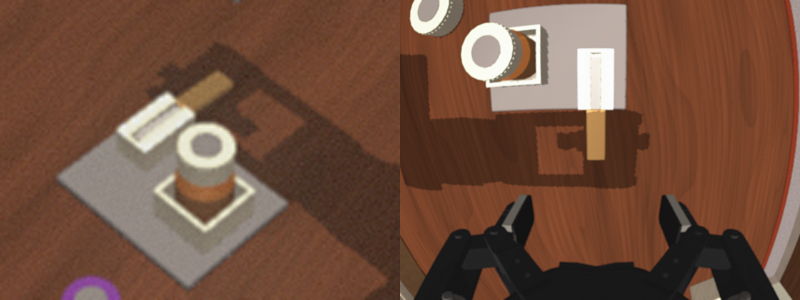

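The file is home and released, with its handle at the mouth at wrist-half (596,110). The cap is at about (126,73) in the full wrist frame. Next I'll move over the cap.

Emit:
drive_tool(plan=[{"x": 0.4,"y": -0.4,"z": 0,"ax": 0,"ay": 0,"az": 1,"hand": 85},{"x": 0.8,"y": -0.8,"z": 0,"ax": 0,"ay": 0,"az": 2,"hand": 85},{"x": 1.2,"y": -1.2,"z": 0,"ax": 0,"ay": 0,"az": 3,"hand": 85},{"x": 1.6,"y": -1.6,"z": 0.2,"ax": 0,"ay": 0,"az": 4,"hand": 85},{"x": 2.0,"y": -2.0,"z": 0.4,"ax": 0,"ay": 0,"az": 5,"hand": 85},{"x": 2.26,"y": -2.25,"z": 0.5,"ax": 0,"ay": 0,"az": 6,"hand": 85},{"x": 2.26,"y": -2.25,"z": 0.6,"ax": 0,"ay": 0,"az": 6,"hand": 85},{"x": 2.26,"y": -2.25,"z": 0.6,"ax": 0,"ay": 0,"az": 6,"hand": 85}])

```text
clock: 8.2
eef_pos: [452.7, 29.3, 177.6]
tcp_rot: [-3.14, 0.002, 0.793]
contact_force: [0.6, -0.8, -0.3]
opening: 0.997
grasp_force: 0.0
```

Emit:
drive_tool(plan=[{"x": 0,"y": 0,"z": 0,"ax": 0,"ay": 0,"az": 0,"hand": 85},{"x": 0,"y": 0,"z": 0,"ax": 0,"ay": 0,"az": 0,"hand": 85}])

```text
clock: 8.4
eef_pos: [453.9, 28.8, 178.8]
tcp_rot: [3.141, -0.0, 0.79]
contact_force: [-0.7, 0.1, 0.5]
opening: 0.996
grasp_force: 0.0
```

```bash
python3 - <<'E'
from h import *
s=monitor.sense();print(s["eef_pos"],s["tcp_rot"],s["qpos"].round(2))
c,im=grab("wrist","w6")
g=cv2.cvtColor(im,cv2.COLOR_RGB2GRAY)
print("exp",project(c,[453.5,29.4,132],True))
cs=imaging.camera_info("side");ct=imaging.camera_info("top")
# grey disc on cap top, fixed views before the arm came
for n,cc,f in [("top",ct,"t5"),("side",cs,"s5"),("wrist",c,"w6")]:
    I=cv2.imread(f"pics/{f}.png"); S=cv2.cvtColor(I,cv2.COLOR_BGR2HSV)
    u,v=project(cc,[453.5,29.4,132],n=="wrist")[0]; k=60 if n=="wrist" else 12
    x0,y0=max(int(u)-k,0),max(int(v)-k,0); roi=S[y0:int(v)+k,x0:int(u)+k,2]
    _,b=cv2.threshold(roi,0,255,cv2.THRESH_BINARY_INV|cv2.THRESH_OTSU)
    nn,lab,st,ce=cv2.connectedComponentsWithStats(b)
    i=min(range(1,nn),key=lambda i:np.linalg.norm(ce[i]+[x0-u,y0-v])-st[i,4]*.001)
    p=ce[i]+[x0,y0]; print(n,st[i],p,onplane(cc,p,132,n=="wrist").round(1))
cv2.imwrite("pics/v6.png",im[:,:,::-1])
E
```

```text
[453.86999322  28.77346324 178.78761005] [ 3.14139230e+00 -5.29422221e-05  7.89953557e-01] [ 0.06  0.15  2.04 -0.    0.95  0.84]
exp [[275.50215663 237.45629258]]
top [  6   6  13  13 130] [271.3        239.18461538] [[453.8  29.7 132. ]]
side [ 7  8 12 10 93] [272.16129032 207.74193548] [[454.7  31.  132. ]]
wrist [  34   35   53   49 2055] [274.79756691 236.11386861] [[453.8  30.4 132. ]]
```

View pics/v6.png

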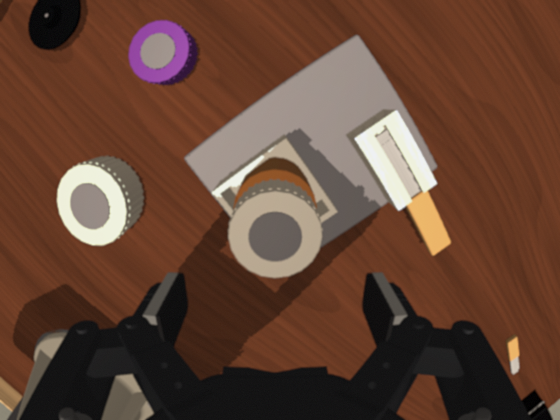

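The purple cap is at (160,50), the bigger white one at (95,203), and the cap I want is under the gripper at (275,236). The three views agree on its axis at about (453.9, 30.2). I'll go down and grip.

Emit:
drive_tool(plan=[{"x": 0.018,"y": -0.018,"z": 0.3,"ax": 0,"ay": 0,"az": 0,"hand": 85},{"x": 0.018,"y": -0.018,"z": 0.7,"ax": 0,"ay": 0,"az": 0,"hand": 85},{"x": 0.018,"y": -0.018,"z": 1.1,"ax": 0,"ay": 0,"az": 0,"hand": 85},{"x": 0.018,"y": -0.018,"z": 1.4,"ax": 0,"ay": 0,"az": 0,"hand": 85},{"x": 0.018,"y": -0.018,"z": 1.56,"ax": 0,"ay": 0,"az": 0,"hand": 85},{"x": 0.018,"y": -0.018,"z": 1.56,"ax": 0,"ay": 0,"az": 0,"hand": 85}], grip_force=80)

```text
clock: 9.05
eef_pos: [452.9, 30.3, 100.1]
tcp_rot: [-3.141, 0.001, 0.789]
contact_force: [0.3, 0.2, 0.5]
opening: 0.993
grasp_force: 0.0
```

Emit:
drive_tool(plan=[{"x": 0,"y": 0,"z": 0,"ax": 0,"ay": 0,"az": 0,"hand": 50},{"x": 0,"y": 0,"z": 0,"ax": 0,"ay": 0,"az": 0,"hand": 50},{"x": 0,"y": 0,"z": 0,"ax": 0,"ay": 0,"az": 0,"hand": 50},{"x": 0,"y": 0,"z": 0,"ax": 0,"ay": 0,"az": 0,"hand": 50},{"x": 0,"y": 0,"z": 0,"ax": 0,"ay": 0,"az": 0,"hand": 50}])

```text
clock: 9.55
eef_pos: [454.2, 30.5, 101.6]
tcp_rot: [3.14, -0.001, 0.79]
contact_force: [0.8, -2.8, 7.0]
opening: 0.686
grasp_force: 84.9
```

Emit:
drive_tool(plan=[{"x": 0,"y": 0,"z": 0.04,"ax": 0,"ay": 0,"az": 0,"hand": 50},{"x": 0,"y": 0,"z": 0.08,"ax": 0,"ay": 0,"az": 0,"hand": 50},{"x": 0,"y": 0,"z": 0.08,"ax": 0,"ay": 0,"az": 0,"hand": 50},{"x": 0,"y": 0,"z": 0.08,"ax": 0,"ay": 0,"az": 0,"hand": 50}])

```text
clock: 9.95
eef_pos: [454.2, 30.5, 97.5]
tcp_rot: [3.14, -0.001, 0.79]
contact_force: [1.4, -2.8, 6.1]
opening: 0.687
grasp_force: 85.0
```

Emit:
drive_tool(plan=[{"x": 0,"y": 0,"z": 0.02,"ax": 0,"ay": 0,"az": 0,"hand": 50},{"x": 0,"y": 0,"z": 0.04,"ax": 0,"ay": 0,"az": 0,"hand": 50},{"x": 0,"y": 0,"z": 0.04,"ax": 0,"ay": 0,"az": 0,"hand": 50},{"x": 0,"y": 0,"z": 0.04,"ax": 0,"ay": 0,"az": 0,"hand": 50}])

```text
clock: 10.35
eef_pos: [454.2, 30.5, 95.6]
tcp_rot: [3.14, -0.001, 0.79]
contact_force: [0.1, -3.7, 9.0]
opening: 0.686
grasp_force: 85.3
```

```bash
python3 - <<'E'
from h import *
s=monitor.sense();print(s["eef_pos"],s["contact_force"])
f=[]
for n in ["side","wrist"]*2:
    c,im=grab(n,"p7"+n); f.append(monitor.sense()["contact_force"][2])
print(f)
E
```

```text
[454.19290544  30.48337693  95.61798051] [ 0.05105122 -3.71793389  9.00015611]
[np.float64(7.680210620235548), np.float64(8.474040733678619), np.float64(8.703136205718314), np.float64(8.431209891489825)]
```

Force ≈8.5 N, or about 5.8 mm pressed. I'll press 2 mm more.

Emit:
drive_tool(plan=[{"x": 0,"y": 0,"z": 0.02,"ax": 0,"ay": 0,"az": 0,"hand": 50},{"x": 0,"y": 0,"z": 0.045,"ax": 0,"ay": 0,"az": 0,"hand": 50},{"x": 0,"y": 0,"z": 0.045,"ax": 0,"ay": 0,"az": 0,"hand": 50},{"x": 0,"y": 0,"z": 0.045,"ax": 0,"ay": 0,"az": 0,"hand": 50}])

```text
clock: 10.95
eef_pos: [454.2, 30.5, 93.5]
tcp_rot: [3.14, -0.001, 0.79]
contact_force: [0.1, -4.6, 9.9]
opening: 0.69
grasp_force: 85.4
```

```bash
python3 - <<'E'
from h import *
f=[]
for i in range(6): imaging.grab_frame("side"); f.append(monitor.sense()["contact_force"][2])
print(monitor.sense()["eef_pos"],np.round(f,1),np.mean(f))
E
```

```text
[454.26348738  30.50367737  93.46528328] [10.2  9.4  9.7  9.5  9.3  9.9] 9.67832396044622
```

Emit:
drive_tool(plan=[{"x": 0,"y": 0,"z": 0.01,"ax": 0,"ay": 0,"az": -0.4,"hand": 50},{"x": 0,"y": 0,"z": 0.01,"ax": 0,"ay": 0,"az": -1.2,"hand": 50},{"x": 0,"y": 0,"z": 0.01,"ax": 0,"ay": 0,"az": -2,"hand": 50},{"x": 0,"y": 0,"z": 0.01,"ax": 0,"ay": 0,"az": -2.8,"hand": 50},{"x": 0,"y": 0,"z": 0.01,"ax": 0,"ay": 0,"az": -3.6,"hand": 50},{"x": 0,"y": 0,"z": 0.01,"ax": 0,"ay": 0,"az": -4.4,"hand": 50},{"x": 0,"y": 0,"z": 0.01,"ax": 0,"ay": 0,"az": -5.2,"hand": 50},{"x": 0,"y": 0,"z": 0.01,"ax": 0,"ay": 0,"az": -6,"hand": 50}])

```text
clock: 12.05
eef_pos: [454.0, 30.1, 92.9]
tcp_rot: [3.14, 0.001, 1.422]
contact_force: [-1.1, -5.2, 10.5]
opening: 0.687
grasp_force: 85.4
```

Emit:
drive_tool(plan=[{"x": 0,"y": 0,"z": 0,"ax": 0,"ay": 0,"az": -0.8,"hand": 50},{"x": 0,"y": 0,"z": 0,"ax": 0,"ay": 0,"az": -1.6,"hand": 50},{"x": 0,"y": 0,"z": 0,"ax": 0,"ay": 0,"az": -2.4,"hand": 50},{"x": 0,"y": 0,"z": 0,"ax": 0,"ay": 0,"az": -3.2,"hand": 50},{"x": 0,"y": 0,"z": 0,"ax": 0,"ay": 0,"az": -4,"hand": 50},{"x": 0,"y": 0,"z": 0,"ax": 0,"ay": 0,"az": -4.8,"hand": 50},{"x": 0,"y": 0,"z": 0,"ax": 0,"ay": 0,"az": -5.6,"hand": 50},{"x": 0,"y": 0,"z": 0,"ax": 0,"ay": 0,"az": -6.4,"hand": 50}])

```text
clock: 12.85
eef_pos: [454.7, 30.3, 93.2]
tcp_rot: [3.139, 0.002, 2.092]
contact_force: [-0.1, -3.2, 9.9]
opening: 0.687
grasp_force: 85.4
```

Emit:
drive_tool(plan=[{"x": 0,"y": 0,"z": 0,"ax": 0,"ay": 0,"az": -0.4,"hand": 50},{"x": 0,"y": 0,"z": 0,"ax": 0,"ay": 0,"az": -0.4,"hand": 50},{"x": 0,"y": 0,"z": 0,"ax": 0,"ay": 0,"az": -0.4,"hand": 50}])

```text
clock: 13.15
eef_pos: [454.7, 30.3, 93.1]
tcp_rot: [3.139, 0.002, 2.13]
contact_force: [-0.0, -5.1, 10.5]
opening: 0.686
grasp_force: 85.4
```

```bash
python3 - <<'E'
from h import *
f=[]
for i in range(4): imaging.grab_frame("side"); f.append(monitor.sense()["contact_force"][2])
s=monitor.sense();print(s["eef_pos"],np.mean(f),s["wrist_torque"],s["tcp_rot"])
E
```

```text
[454.69424346  30.33581894  93.15844048] 10.804632127765395 [-0.65640262 -0.15452578  0.04938902] [3.13920474e+00 2.02761232e-03 2.13039365e+00]
```

It turned 77° with no residual torque. I'll lift slowly and check the force.

Emit:
drive_tool(plan=[{"x": 0,"y": 0,"z": -0.1,"ax": 0,"ay": 0,"az": 0,"hand": 50},{"x": 0,"y": 0,"z": -0.2,"ax": 0,"ay": 0,"az": 0,"hand": 50},{"x": 0,"y": 0,"z": -0.28,"ax": 0,"ay": 0,"az": 0,"hand": 50},{"x": 0,"y": 0,"z": -0.28,"ax": 0,"ay": 0,"az": 0,"hand": 50}])

```text
clock: 13.75
eef_pos: [454.6, 30.5, 106.9]
tcp_rot: [3.139, 0.002, 2.13]
contact_force: [3.6, -2.7, 3.1]
opening: 0.689
grasp_force: 86.6
```

No downward pull, so it's free. I'll lift to about 80 mm above the closed position.

Emit:
drive_tool(plan=[{"x": 0,"y": 0,"z": -0.15,"ax": 0,"ay": 0,"az": 0,"hand": 50},{"x": 0,"y": 0,"z": -0.4,"ax": 0,"ay": 0,"az": 0,"hand": 50},{"x": 0,"y": 0,"z": -0.7,"ax": 0,"ay": 0,"az": 0,"hand": 50},{"x": 0,"y": 0,"z": -1.0,"ax": 0,"ay": 0,"az": 0,"hand": 50},{"x": 0,"y": 0,"z": -1.3,"ax": 0,"ay": 0,"az": 0,"hand": 50},{"x": 0,"y": 0,"z": -1.5,"ax": 0,"ay": 0,"az": 0,"hand": 50},{"x": 0,"y": 0,"z": -1.5,"ax": 0,"ay": 0,"az": 0,"hand": 50},{"x": 0,"y": 0,"z": -1.5,"ax": 0,"ay": 0,"az": 0,"hand": 50}])

```text
clock: 14.55
eef_pos: [452.8, 30.7, 180.6]
tcp_rot: [-3.141, -0.0, 2.13]
contact_force: [0.4, -0.0, 0.1]
opening: 0.683
grasp_force: 87.8
```

Emit:
drive_tool(plan=[{"x": 0,"y": 0,"z": 0,"ax": 0,"ay": 0,"az": 0,"hand": 50},{"x": 0,"y": 0,"z": 0,"ax": 0,"ay": 0,"az": 0,"hand": 50},{"x": 0,"y": 0,"z": 0,"ax": 0,"ay": 0,"az": 0,"hand": 50}])

```text
clock: 14.85
eef_pos: [452.9, 30.6, 180.5]
tcp_rot: [-3.141, -0.0, 2.13]
contact_force: [-0.1, 0.1, -0.4]
opening: 0.687
grasp_force: 87.8
```

```bash
python3 - <<'E'
from h import *
c,im=grab("wrist","w8"); cs,si=grab("side","s8")
s=monitor.sense();print(s["eef_pos"],s["contact_force"],s["grasp_force"],s["opening"])
A=cv2.resize(si[130:270,170:357,::-1],(400,300),interpolation=cv2.INTER_CUBIC)
cv2.imwrite("pics/v8.png",np.hstack([A,cv2.resize(im[:,:,::-1],(400,300))]))
E
```

```text
[453.0871316   30.63682377 180.69198508] [-0.26819777  0.14071753 -0.80750361] 87.7809990946298 0.6873269149863714
```

View pics/v8.png

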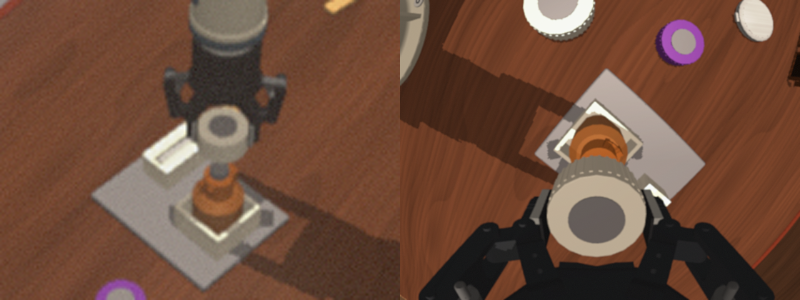

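The cap is held upright at wrist-half (596,215), above the open neck. The blade still shows in the slot at side-half (172,148), though the gripper hides the handle. Handing in.

```bash
python3 -c "
from rig import r
print(r.sign_off())"
```

```text
the job is handed in; nothing more can be done
None
```

The job is handed in at about 15 s of the 48 s, with no verdict returned: the file was pushed home in the slot and released, and the cap was pressed, turned about 77° counterclockwise and is held about 80 mm above the open bottle.

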